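# Secure the watch case with its turnbutton

### The job

Three wooden watch cases with glazed lids stand on the watchmaker's bench, and one of them was left with its lid ajar. Press that lid fully shut first, then swing the brass turnbutton on its front ledge inwards until it lies squarely across the edge of the lid, pointing at the hinge, so that the lid is secured.

Things in the scene. Friction and masses are not known exactly. Their poses are not given: they have to be found in the camera images.
- case: The fixed wooden case with the lid ajar; two like it, shut and fastened, share the row, in any order. Box 150 (x) x 150 (y) x 55 mm high without lid; origin: centre of its underside, on the bench. +x runs from the front to the hinged side (within 21 degrees of the robot's x). Before its front (-x) a solid ledge 40 (x) x 60 (y) mm, 67 mm high, level with the shut lid's top, bears the turnbutton.
- case_lid (a joint): Lid hinge: 0 = shut, grows as it opens upward (rad; starts 0.3 to 0.55). Lid: wood-framed clear pane 150 x 150 x 12 mm, flat and solid; hinge axis along the case's y at x = +75, z = 55 mm in its frame (lid's underside); free edge at x = -75 when shut, top then 67 mm over the bench. Stiff: stays where left; 2 to 4 N downward at 120 mm from the hinge moves it.
- turnbutton (a joint): Angle of the turnbutton about its vertical pivot: 0 = across the lid's front edge, long side along the case's x (secured); grows counterclockwise seen from above. Starts at 1.25 to 1.6 rad, about parallel to the lid's edge and clear of it: turn it clockwise to secure. A stop at -0.06 rad. Friction 0.06 N m; stays where it is left.
- button_top (a point): Top centre of the turnbutton, on its pivot, 91 mm above the bench, at x = -95, y = 0 mm in the case's frame. A plain brass bar 76 mm long (this frame's x, which turns with it), 12 mm wide (y), 22 mm tall, its underside 2 mm over the ledge. It can be pinched over its width at the pivot and twisted, or pushed at an end.
Not all that is in view belongs to the job. Leave any green look-alike of the case alone.

How it is judged:
By the outcome, as a careful person would: the job done as asked, in the order asked, and still so for the second after the job is handed in, with the robot touching nothing.
It also fails if it takes over 43 s, if anything falls off the work surface, if the arm or the gripper's body presses on something with over 40 N, if the wrist force passes 120 N, or if a joint passes its speed limit or range.

### The arm

A 6-joint arm with a two-finger parallel gripper is mounted at the origin on the work surface. World frame = base frame: x ahead of the robot, y to its left, z up, the work surface at z = 0. Lengths are in mm, angles in degrees, forces in N, time in s.
With the tool pointing down it reaches from about 375 to 750 mm from the base axis. Payload 9 kg.
Tool frame: the origin (TCP) lies at the very end of the fingers, on their centre line; the grasp point (between the pads) lies 19 mm behind it; z points along the fingers, y is the line along which they close (so a half turn about z gives the same grasp; the last joint's range is limited). The gripper opens to 85 mm and grips with 20 to 120 N. Pads are 22 mm wide; open, the fingers measure 114 mm over their backs; the gripper's body (76 mm by 85 mm) begins 54 mm behind the grasp point. The pads swing forward as they close: fully open they stand 13 mm farther back than shut.
Start: joints at [56.167, 5.964, 5.575, 89.605, 0, 77.527], TCP at [218.543, 558.819, 202.231] pointing down, gripper open.
Joint ranges: [-171.21, 171.21], [-48.23, 106.86], [-62.78, 66.21], [-105.2, 120.99], [-86.42, 89.51], [-180, 180]. Speed limits (degrees/s): [127.2, 127.2, 147.25, 180, 180, 180].

### API

Orientations are given as [roll, pitch, yaw] about the fixed x, y, z axes, in that order (R = Rz(yaw) Ry(pitch) Rx(roll)).
In Python, from rig import readout, eyes, finish_job, nets gives the robot as it stands.
- The arm moves only by the shell command python3 -m crank 'ROWS'. ROWS is JSON, a list of rows, each a list of 7 numbers: the shift along the tool's x, y, z as a fraction of full scale, then the turn, a rotation vector about the tool's x, y, z as a fraction of full scale, then the closure, from 0 (fully open) to 1 (shut). In form: [[dx, dy, dz, rx, ry, rz, claw], ...]. A call has 1 to 20 rows; each row is the pose to reach, as a shift and turn from the pose commanded when the call began, along the tool's axes at that moment; what a row does not reach only later rows make up. Full scale, the value 1, is 30 cm for a shift and 90 degrees for a turn. A row lasts 1/12 s, in which the tool goes at most 41.7 mm and 7.16 degrees, less where a joint would pass 70% of its speed; a pose out of reach is approached as far as the arm can. A call with a number of a shift or a turn outside -1 to 1 is refused whole. A call with a gripper value outside its range is refused whole. The fingers move at their own pace and stop on an object; the grip force is fixed at half the most. Time passes only in rows, so rows that repeat a pose let the fingers close. It gives the time, the measured TCP pose, the force, the opening and the grip force at its end, in the units of the state.
- readout.sense(): the state, without advancing time (a new reading comes with each control period).
- eyes.snapshot(name): name is "scene" or "top" or "wrist"; returns a dict with "img" (420x560x3 uint8, red, green, blue), "K" (3x3 intrinsics, pixels), "T" (4x4, takes a point from camera to world coordinates). Camera axes: x right, y up, looking along -z (the intrinsics and any distortion apply to the point x, -y, -z); pixel columns grow to the right and rows downward; lengths in mm; the calibration is good to about 2 mm. A picture is of the moment at which its call begins. There is no depth.
- finish_job(): hands the job in; it is judged then, once.
Trained networks look in a picture, given as the dict that the camera call returned (one of the last four; its "shot" number tells which), for a name from the list of things; names that differ only in an ending like _2 or _b are one class to them, and where a whole thing is asked for, a point or a joint stands for the part that bears it (a point fixed in the world has none). Each returns a list of dicts, best first, with "p" (0 to 1); they miss things now and then, are a little off and sometimes report something else, mostly with a low value. They report only what shows in the picture. A call takes as long as a camera call. They do not tell look-alikes from the thing itself.
- nets.find_in(target, picture): "extent" ([left, top, width, height] in pixels, round what is visible of it).
- nets.spot_point(target, picture): "point" ([row, column] in pixels: a listed point, or the origin of a listed thing).
The state is a dict: "t": time; "joint_pos": joint angles; "qvel": joint speeds; "effort": joint torques, N m; "ee_pos": TCP position; "orientation": TCP orientation; "force": force on the tool from outside, world axes, zero at the start; "moment": the same for the moment, N m; "grip_width": finger opening in mm; "finger_force": force on a finger pad.
Only numpy, scipy, OpenCV 4.12 (cv2) and the standard library are available. Lean on these libraries where they do the work, as an engineer would, in place of code of your own. Each camera call takes 0.05 s, during which the arm holds its last target. There are 200 camera calls.

## Working session

There is one attempt and no reset: what is moved stays moved. The work goes in short steps, Python scripts to look and compute and a shell command to move; the robot and the scene stay as the last step left them, time stands still between calls to the robot, and variables do not carry over. Pictures are saved under pics/ and viewed, at most 10 in all, crops included, and the job is handed in when it is done.

```bash
mkdir -p pics
python3 - <<'E'
from rig import readout, eyes, nets
import cv2
print({k:v for k,v in readout.sense().items() if k in('t','ee_pos','orientation','grip_width','force')})
for n in("scene","top"):
    s=eyes.snapshot(n); cv2.imwrite(f"pics/{n}0.png",s["img"][:,:,::-1])
    print(n,s["K"].tolist() if hasattr(s["K"],'tolist') else s["K"],s["T"], [k for k in s])
    for t in("case","case_lid","turnbutton"): print(t,[(round(d["p"],2),[round(float(v)) for v in d["extent"]]) for d in nets.find_in(t,s)])
    for t in("case","button_top"): print(t,[(round(d["p"],2),[round(float(v),1) for v in d["point"]]) for d in nets.spot_point(t,s)])
E
```

```text
{'t': 0.0, 'ee_pos': array([218.32441508, 558.46989692, 201.42512745]), 'orientation': array([-1.79925536e+02, -1.53694198e-02,  1.58640011e+02]), 'force': array([ 0.25590507, -0.83311611,  0.70841799]), 'grip_width': 85.35768096891368}
scene [[522.3129352987609, 0.0, 284.9666144637179], [0.0, 522.3129352987609, 208.22476216333573], [0.0, 0.0, 1.0]] [[ 2.61746119e-01 -8.25445212e-01  5.00129155e-01  1.07456670e+03]
 [ 9.65130074e-01  2.25789247e-01 -1.32450584e-01 -9.87864922e+01]
 [-3.59308502e-03  5.17358114e-01  8.55761457e-01  1.00490243e+03]
 [ 0.00000000e+00  0.00000000e+00  0.00000000e+00  1.00000000e+00]] ['img', 'K', 'T', 'shot']
case [(0.81, [350, 77, 86, 94]), (0.7, [225, 193, 94, 109]), (0.34, [232, 198, 37, 20])]
case_lid [(0.9, [349, 88, 86, 67]), (0.6, [226, 198, 94, 96]), (0.45, [233, 200, 36, 18])]
turnbutton [(0.81, [363, 75, 19, 22]), (0.74, [231, 198, 38, 18])]
case [(0.81, [256.4, 273.8]), (0.57, [135.8, 390.2])]
button_top [(0.76, [85.9, 376.0]), (0.65, [201.6, 251.5])]
top [[408.6000189179165, 0.0, 279.39467832741514], [0.0, 408.6000189179165, 206.52930426307208], [0.0, 0.0, 1.0]] [[ 1.61113190e-02  9.85184731e-01 -1.70738020e-01  3.87879063e+02]
 [-9.99748472e-01  1.85372816e-02  1.26239028e-02  3.34535618e+01]
 [ 1.56018950e-02  1.70491687e-01  9.85235589e-01  9.60240338e+02]
 [ 0.00000000e+00  0.00000000e+00  0.00000000e+00  1.00000000e+00]] ['img', 'K', 'T', 'shot']
case [(0.86, [84, 247, 85, 108]), (0.69, [256, 145, 77, 89])]
case_lid [(0.8, [255, 144, 78, 68])]
turnbutton [(0.83, [120, 320, 14, 38]), (0.55, [255, 144, 79, 66]), (0.49, [279, 222, 36, 3])]
case [(0.64, [286.9, 134.5]), (0.61, [186.9, 291.5])]
button_top [(0.72, [335.9, 123.3]), (0.55, [219.5, 297.5])]
```

View pics/scene0.png

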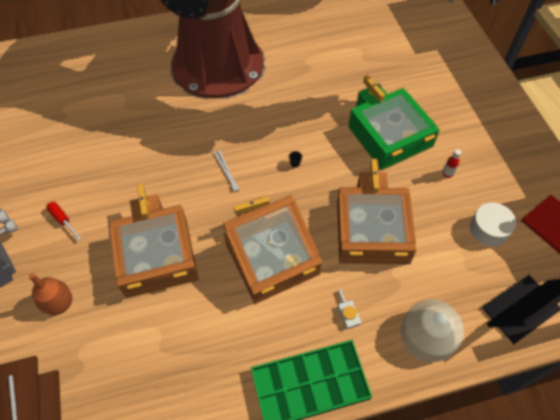

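View pics/top0.png

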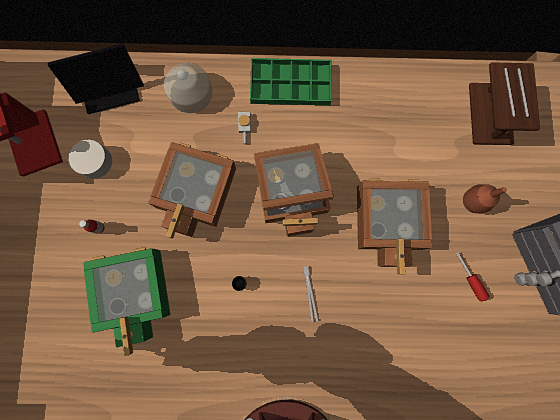

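The middle case is the ajar one: its button is at about row 222, col 300 in top and row 204, col 252 in scene. The other two brown cases are shut with their buttons across, and the green one is a look-alike. I'll zoom in to get the corners.

Run:
```python
import cv2,numpy as np
a=cv2.imread("pics/top0.png")[138:243,245:345]; b=cv2.imread("pics/scene0.png")[190:305,220:325]
f=lambda im:cv2.resize(im,(400,im.shape[0]*400//im.shape[1]),interpolation=cv2.INTER_CUBIC)
a,b=f(a),f(b); h=max(a.shape[0],b.shape[0]); c=np.zeros((h,800,3),np.uint8); c[:a.shape[0],:400]=a; c[:b.shape[0],400:]=b
cv2.imwrite("pics/zoom.png",c); print(a.shape,b.shape)
```

```text
(420, 400, 3) (438, 400, 3)
```

View pics/zoom.png

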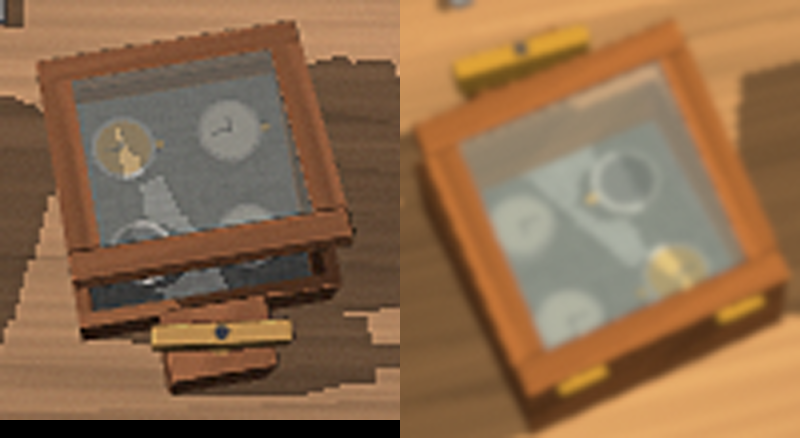

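```bash
cat > fit.py <<'E'
import numpy as np
from scipy.optimize import least_squares
from rig import eyes
S={n:eyes.snapshot(n) for n in("scene","top")}
def proj(n,P):
    K=np.array(S[n]["K"]);T=np.array(S[n]["T"]); q=np.linalg.inv(T)@np.append(P,1)
    return (K@np.array([q[0],-q[1],-q[2]])/-q[2])[:2]
def lid(x,z,th): # coordinates rel. hinge
    c,s=np.cos(th),np.sin(th); return 75+x*c+z*s, 55-x*s+z*c
def world(p,X,Y,yaw):
    c,s=np.cos(yaw),np.sin(yaw); return np.array([X+c*p[0]-s*p[1],Y+s*p[0]+c*p[1],p[2]])
t=lambda x,y:(245+x/4,138+y/4); s=lambda x,y:(220+(x-400)/3.81,190+y/3.81)
E
cat > f1.py <<'E'
from fit import *
def model(v):
    X,Y,yaw,th,b=v; L=lambda x,y,z:(lambda q:(q[0],y,q[1]))(lid(x,z,th))
    e=lambda d:(-95+d*38*np.cos(b),d*38*np.sin(b),91)
    M=[("top",L(0,75,12),t(38,63)),("top",L(0,-75,12),t(294,22)),("top",(-95,0,91),t(222,332)),
     ("top",e(1),t(152,337)),("top",e(-1),t(292,331)),
     ("top",(-115,30,67),t(165,372)),("top",(-115,-30,67),t(277,352)),
     ("scene",(-95,0,91),s(520,48)),("scene",L(-150,-75,12),s(418,125)),("scene",L(-150,75,12),s(677,22)),
     ("scene",L(0,-75,12),s(530,398)),("scene",L(0,75,12),s(787,262)),("scene",(75,-75,0),s(537,430)),("scene",(75,75,0),s(783,318)),
     ("scene",e(-1),s(457,70)),("scene",e(1),s(588,35))]
    return np.array([proj(n,world(p,X,Y,yaw))-np.array(o) for n,p,o in M])
r=least_squares(lambda v:model(v).ravel(),[560,0,0.13,.4,1.4],loss="soft_l1")
X,Y,yaw,th,b=r.x; print(X,Y,np.degrees(yaw),th,b); print(np.round(model(r.x),1).tolist())
W=lambda p:np.round(world(p,X,Y,yaw),1)
print("button",W((-95,0,91)),"lid press pt x=-45",W((-45,0,67)), "free edge", W((*[lid(-150,12,th)[0],0],lid(-150,12,th)[1])))
E
python3 f1.py
```

```text
602.1114160347564 -2.367487978611883 11.238416748738532 0.3020089483340264 1.4291259766133273
[[-2.7, -0.6], [-1.9, -1.4], [-1.2, -0.5], [-1.4, -1.1], [-1.1, -0.9], [0.6, 2.3], [-0.6, 2.4], [-0.3, -0.0], [-2.5, 0.6], [-2.3, -1.1], [-0.3, -1.2], [1.3, 2.7], [-1.0, 1.3], [-0.4, 0.3], [-1.6, -0.8], [-0.6, -1.6]]
button [508.9 -20.9  91. ] lid press pt x=-45 [558.  -11.1  67. ] free edge [538.7 -15.  111.1]
```

```bash
python3 -m crank '[[-0.2,-0.16,0,0,0,0.15,1],[-0.4,-0.32,0,0,0,0.3,1],[-0.6,-0.48,0,0,0,0.45,1],[-0.8,-0.64,0,0,0,0.6,1],[-0.86,-0.685,0,0,0,0.73,1],[-0.86,-0.685,0,0,0,0.73,1],[-0.86,-0.685,0,0,0,0.73,1],[-0.86,-0.685,0,0,0,0.73,1],[-0.86,-0.685,0,0,0,0.73,1],[-0.86,-0.685,0,0,0,0.73,1],[-0.86,-0.685,0,0,0,0.73,1],[-0.86,-0.685,0,0,0,0.73,1],[-0.86,-0.685,0,0,0,0.73,1],[-0.86,-0.685,0,0,0,0.73,1]]'
```

```text
t: 1.87
ee_pos: [383.4, 274.4, 202.2]
orientation: [-180.0, -0.0, 93.2]
force: [-0.4, -1.3, 0.1]
grip_width: 0.0
finger_force: 0.0
```

```bash
python3 -m crank '[[-0.13,0.07,0,0,0,0,1],[-0.26,0.13,0,0,0,0,1],[-0.4,0.2,0,0,0,0,1],[-0.53,0.27,0,0,0,0,1],[-0.66,0.34,0,0,0,0,1],[-0.8,0.4,0,0,0,0,1],[-0.9,0.46,0,0,0,0,1],[-0.98,0.495,0,0,0,0,1],[-0.98,0.495,0,0,0,0,1],[-0.98,0.495,0,0,0,0,1],[-0.98,0.495,0,0,0,0,1],[-0.98,0.495,0,0,0,0,1]]'
python3 - <<'E'
from rig import eyes,nets,readout
import cv2,numpy as np
s=eyes.snapshot("wrist"); cv2.imwrite("pics/w1.png",s["img"][:,:,::-1]); np.savez("w1.npz",K=s["K"],T=s["T"])
for t in("case","button_top"): print(t,[(round(d["p"],2),[round(float(v),1) for v in d["point"]]) for d in nets.spot_point(t,s)])
print(readout.sense()["force"],np.round(s["T"],2))
E
```

```text
t: 2.87
ee_pos: [547.1, -11.2, 202.3]
orientation: [180.0, -0.0, 93.1]
force: [-0.4, 0.7, 0.0]
grip_width: -0.1
finger_force: 0.0
case [(0.78, [177.9, 329.1])]
button_top [(0.55, [206.8, 241.5])]
[-1.16523094  0.038286    0.20327922] [[ 1.0000e+00 -5.0000e-02 -1.0000e-02  5.4414e+02]
 [ 5.0000e-02  9.6000e-01  2.6000e-01  5.4850e+01]
 [-0.0000e+00 -2.6000e-01  9.7000e-01  3.7382e+02]
 [ 0.0000e+00  0.0000e+00  0.0000e+00  1.0000e+00]]
```

View pics/w1.png

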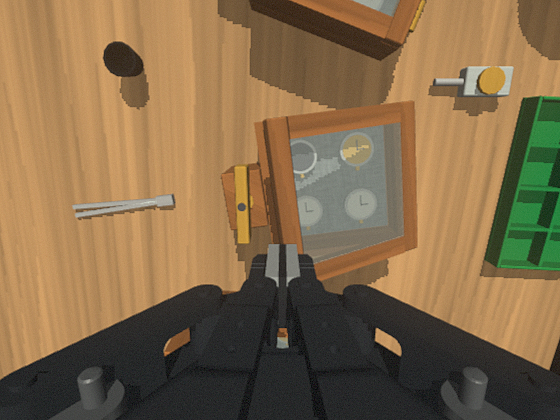

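The wrist view shows the bar upright at col 241–243, rows 165–243, with its pivot at row 207, col 241. The hinge edge runs from (row 101, col 413) to (row 243, col 417).

Run:
```python
import numpy as np
d=np.load("w1.npz");K,T=d["K"],d["T"]
def ray(u,v,z):
    q=np.linalg.solve(K,[u,v,1]); w=T[:3,:3]@[q[0],-q[1],-q[2]]; o=T[:3,3]; return (o+w*(z-o[2])/w[2])[:2].round(1)
print("pivot",ray(241,207,91)); a,b=ray(242,165,91),ray(243,243,91); print("bar",a,b,a-b,np.degrees(np.arctan2(*(a-b)[::-1])))
a,b=ray(413,101,67),ray(417,243,67); print("hinge",a,b,a-b,np.hypot(*(a-b)))
for p in((241,207,91),):pass
a,b=ray(222,175,67),ray(229,231,67);print("ledge front",a,b,np.hypot(*(a-b)),a-b)
```

```text
pivot [509.4 -21.2]
bar [509.5  18.4] [512.1 -57.3] [-2.6 75.7] 91.96711348504043
hinge [665.2  83.8] [692.6 -56.8] [-27.4 140.6] 143.24496500750035
ledge front [486.9   4.2] [494.4 -54.2] 58.87962296074934 [-7.5 58.4]
```

```bash
python3 -m crank '[[0,0,0.1,0,0,0,1],[0,0,0.2,0,0,0,1],[0,0,0.22,0,0,0,1],[0,0,0.24,0,0,0,1],[0,0,0.26,0,0,0,1],[0,0,0.28,0,0,0,1],[0,0,0.3,0,0,0,1],[0,0,0.32,0,0,0,1],[0,0,0.34,0,0,0,1],[0,0,0.36,0,0,0,1],[0,0,0.375,0,0,0,1],[0,0,0.39,0,0,0,1],[0,0,0.4,0,0,0,1],[0,0,0.41,0,0,0,1],[0,0,0.42,0,0,0,1],[0,0,0.43,0,0,0,1],[0,0,0.435,0,0,0,1],[0,0,0.44,0,0,0,1],[0,0,0.44,0,0,0,1]]'
```

```text
t: 4.6
ee_pos: [547.3, -12.5, 69.9]
orientation: [-180.0, -0.0, 92.9]
force: [-0.0, -0.8, 0.4]
grip_width: 0.1
finger_force: 0.2
```

```bash
python3 -m crank '[[0,0,0.003,0,0,0,1],[0,0,0.006,0,0,0,1],[0,0,0.009,0,0,0,1],[0,0,0.012,0,0,0,1],[0,0,0.012,0,0,0,1]]'
```

```text
t: 5.02
ee_pos: [547.3, -12.5, 66.4]
orientation: [-180.0, -0.0, 92.9]
force: [-0.6, 0.3, 0.9]
grip_width: 0.0
finger_force: 0.5
```

```bash
python3 -m crank '[[0,0,0.002,0,0,0,1],[0,0,0.004,0,0,0,1],[0,0,0.006,0,0,0,1],[0,0,0.006,0,0,0,1]]'
python3 - <<'E'
from rig import eyes
import cv2
s=eyes.snapshot("top"); a=cv2.resize(s["img"][120:260,220:360,::-1],(600,600),interpolation=cv2.INTER_CUBIC); cv2.imwrite("pics/t2.png",a)
E
```

```text
t: 5.35
ee_pos: [547.3, -12.5, 64.7]
orientation: [-180.0, -0.0, 92.9]
force: [-0.5, 0.1, 1.5]
grip_width: 0.1
finger_force: 0.6
```

View pics/t2.png

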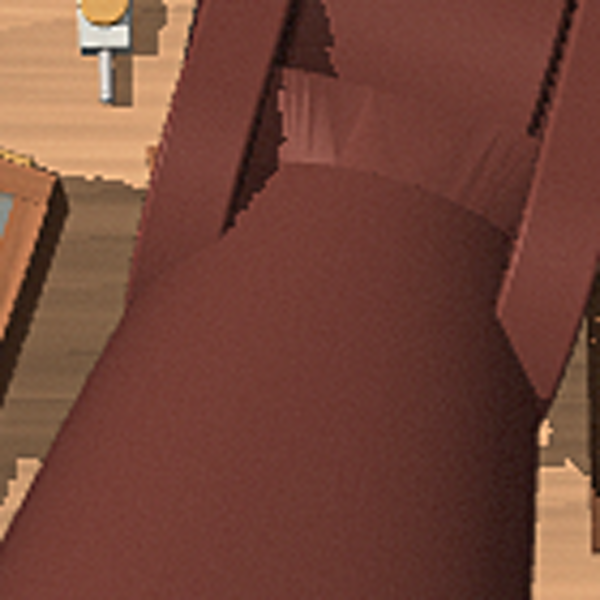

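```bash
python3 -m crank '[[0,0,0.003,0,0,0,1],[0,0,0.006,0,0,0,1],[0,0,0.009,0,0,0,1],[0,0,0.009,0,0,0,1]]'
python3 - <<'E'
from rig import eyes
import cv2,numpy as np
a=eyes.snapshot("wrist")["img"][60:340,150:430]; b=eyes.snapshot("scene")["img"][150:330,180:360]
cv2.imwrite("pics/t3.png",np.hstack([cv2.resize(i[:,:,::-1],(400,400),interpolation=cv2.INTER_CUBIC) for i in(a,b)]))
E
```

```text
t: 5.73
ee_pos: [547.3, -12.5, 61.8]
orientation: [-180.0, -0.0, 92.9]
force: [-0.4, -0.7, 1.3]
grip_width: 0.2
finger_force: 0.5
```

View pics/t3.png

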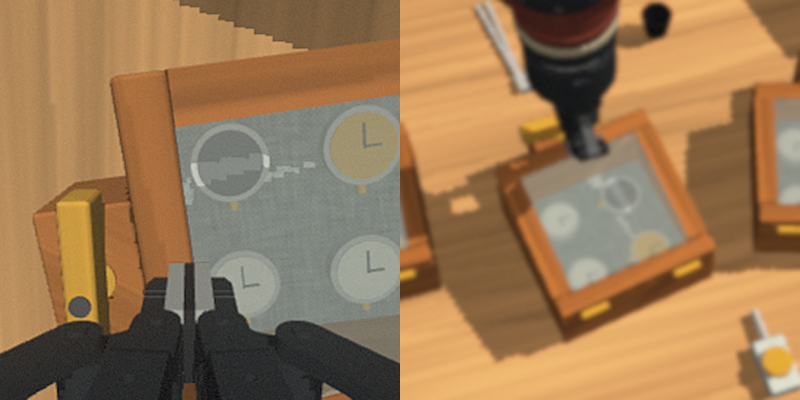

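Run:
```python
from fit import *
v=(602.1,-2.4,np.radians(11.24))
print("obs free y-75 (225,232.4); y+75 (288,200.4)")
for th in(0,.1,.2,.3):
    print(th,[proj("scene",world((q[0],y,q[1]),*v)).round(1) for y in(-75,75) for q in [lid(-150,12,th)]])
print("hinge",[proj("scene",world((75,y,67),*v)).round(1) for y in(-75,75)],"obs",[(180+165/2.222,150+318/2.222),(180+312/2.222,150+240/2.222)])
print("tip",proj("scene",[547.3,-12.5,61.8]),"obs",(180+190/2.222,150+155/2.222))
from rig import readout; print(readout.sense())
```

```text
obs free y-75 (225,232.4); y+75 (288,200.4)
0 [array([222.5, 230.1]), array([288.1, 202.3])]
0.1 [array([222.1, 227.3]), array([288.5, 199.2])]
0.2 [array([222., 225.]), array([289.2, 196.7])]
0.3 [array([222.2, 223.4]), array([290.3, 194.7])]
hinge [array([253.1, 291.6]), array([322. , 259.9])] obs [(254.25742574257424, 293.1143114311431), (320.41404140414045, 258.010801080108)]
tip [260.18612559 224.25291218] obs (265.5085508550855, 219.75697569756977)
{'t': 5.9333, 'joint_pos': array([-1.50050362e+01, -1.91363811e+00, -1.70839277e+01,  7.48369961e+01,
        8.67954592e-03,  7.20524949e+01]), 'qvel': array([-0.02150049, -0.09169639,  0.02978231, -0.04698244,  0.01052633,
       -0.02921944]), 'effort': array([ 1.55893044e-02, -4.79440999e+01,  4.96362555e+01, -5.98708997e-03,
        1.23182606e-02,  7.11623784e-05]), 'ee_pos': array([547.31182794, -12.47624033,  61.97027025]), 'orientation': array([-1.79995743e+02, -1.05022275e-02,  9.29424679e+01]), 'force': array([-0.31483083, -0.0684017 ,  0.13858149]), 'moment': array([-0.05335138,  0.05009287, -0.03146893]), 'finger_force': 0.03988022926932899, 'grip_width': 0.11944694645402183}
```

```bash
python3 -m crank '[[0,0,0.003,0,0,0,1],[0,0,0.006,0,0,0,1],[0,0,0.009,0,0,0,1],[0,0,0.012,0,0,0,1]]'
python3 - <<'E'
from rig import eyes,readout
import cv2,numpy as np
print(readout.sense()["force"])
a=eyes.snapshot("wrist")["img"][140:420,150:430]; b=eyes.snapshot("scene")["img"][180:280,210:310]
cv2.imwrite("pics/t4.png",np.hstack([cv2.resize(i[:,:,::-1],(400,400),interpolation=cv2.INTER_CUBIC) for i in(a,b)]))
E
```

```text
t: 6.27
ee_pos: [547.4, -12.5, 58.5]
orientation: [180.0, -0.0, 92.9]
force: [-0.5, -0.7, 2.0]
grip_width: -0.2
finger_force: 0.8
[-0.47545387 -0.6753703   1.96403372]
```

View pics/t4.png

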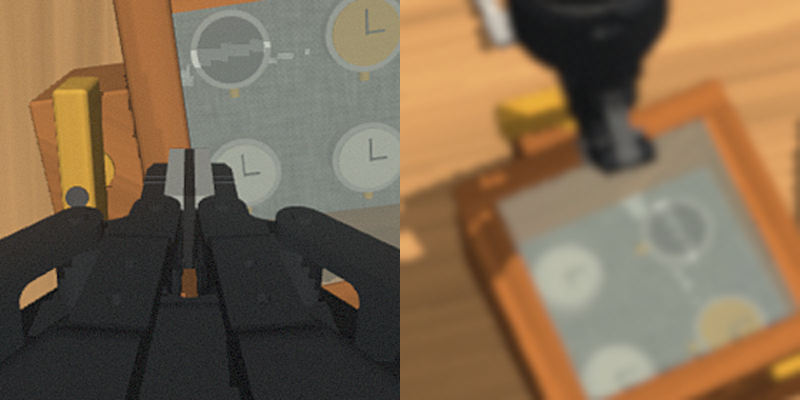

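```bash
python3 -m crank '[[0,0,0.003,0,0,0,1],[0,0,0.006,0,0,0,1],[0,0,0.009,0,0,0,1],[0,0,0.012,0,0,0,1]]';python3 -m crank '[[0,0,0.003,0,0,0,1],[0,0,0.006,0,0,0,1],[0,0,0.009,0,0,0,1]]'
```

```text
t: 6.7
ee_pos: [547.3, -12.5, 54.8]
orientation: [-180.0, -0.0, 92.9]
force: [-1.5, -0.5, 1.8]
grip_width: 0.2
finger_force: 0.8
t: 6.95
ee_pos: [547.4, -12.5, 52.1]
orientation: [180.0, -0.0, 92.9]
force: [-0.8, 0.3, 1.0]
grip_width: 0.1
finger_force: 0.8
```

Run:
```python
from fit import *
from rig import readout,nets
for z in(50,60,70,80): print(z,proj("scene",[547.3,-12.5,z]).round(1))
v=(602.1,-2.4,np.radians(11.24))
S["wrist"]=eyes.snapshot("wrist")
for z in(52,70,85): print("wrist tip",z,proj("wrist",[547.3,-12.5,z]).round(1))
print("ledge fr",[proj("wrist",world((-115,y,67),*v)).round(1) for y in(-30,30)],"btn",proj("wrist",world((-95,0,91),*v)))
for th in(0,.05,.1): print(th,[proj("wrist",world((q[0],75,q[1]),*v)).round(1) for q in(lid(-150,12,th),lid(0,12,th),lid(-150,0,th))])
import cv2
a=S["wrist"]["img"][60:340,150:430];b=S["scene"]["img"][180:280,210:310]
cv2.imwrite("pics/t5.png",np.hstack([cv2.resize(i[:,:,::-1],(400,400),interpolation=cv2.INTER_CUBIC) for i in(a,b)]))
print(readout.sense()["force"],readout.sense()["ee_pos"])
```

```text
50 [260.4 227. ]
60 [260.2 224.7]
70 [260.  222.3]
80 [259.8 219.9]
wrist tip 52 [281.1 241.8]
wrist tip 70 [281.  254.1]
wrist tip 85 [280.8 266.4]
ledge fr [array([186.7, 314.8]), array([161.3, 215.7])] btn [198.82291267 284.35687515]
0 [array([219.3, 115.8]), array([536.1,  67.6]), array([223.9, 116.5])]
0.05 [array([217.8, 115.1]), array([537.4,  67.4]), array([221.5, 116. ])]
0.1 [array([217. , 114.1]), array([538.6,  67.2]), array([219.7, 115.4])]
[-0.05624964 -0.32100674 -0.0604869 ] [547.35475647 -12.47381754  52.06139834]
```

View pics/t5.png

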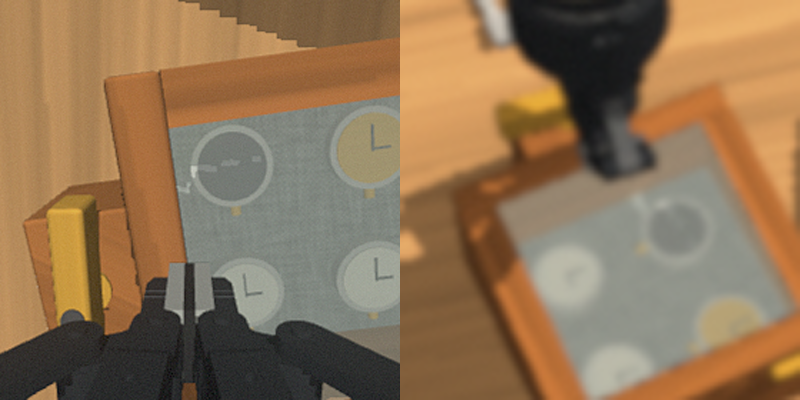

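```bash
python3 -m crank '[[0,0,0.003,0,0,0,1],[0,0,0.006,0,0,0,1]]';python3 -m crank '[[0,0,0.003,0,0,0,1],[0,0,0.006,0,0,0,1]]'
```

```text
t: 7.27
ee_pos: [547.4, -12.5, 50.4]
orientation: [180.0, -0.0, 92.9]
force: [-1.1, -0.5, 1.6]
grip_width: 0.2
finger_force: 0.8
t: 7.43
ee_pos: [547.3, -12.5, 48.5]
orientation: [180.0, -0.0, 92.9]
force: [-0.5, 0.8, 1.7]
grip_width: 0.1
finger_force: 0.8
```

Run:
```python
from fit import *
S["wrist"]=eyes.snapshot("wrist")
from rig import readout; x,y,z=readout.sense()["ee_pos"]
for dz in(0,10,20,30):
  print(dz,[proj("wrist",[x+a,y+b,z+dz]).round(0) for a,b in((0,0),(-14,11),(14,11),(-10,11),(10,11))])
```

```text
0 [array([281., 242.]), array([258., 223.]), array([306., 225.]), array([265., 223.]), array([299., 225.])]
10 [array([281., 248.]), array([257., 228.]), array([308., 231.]), array([264., 229.]), array([300., 231.])]
20 [array([281., 256.]), array([255., 235.]), array([309., 237.]), array([263., 235.]), array([301., 237.])]
30 [array([281., 264.]), array([253., 242.]), array([311., 244.]), array([262., 242.]), array([303., 244.])]
```

```bash
python3 -m crank '[[0,0,0.003,0,0,0,1],[0,0,0.006,0,0,0,1],[0,0,0.009,0,0,0,1]]';python3 -m crank '[[0,0,0.003,0,0,0,1],[0,0,0.006,0,0,0,1]]'
python3 - <<'E'
from rig import eyes,readout
import cv2,numpy as np
a=eyes.snapshot("wrist")["img"]; cv2.imwrite("pics/w6.png",a[:,:,::-1])
b=eyes.snapshot("scene")["img"]; cv2.imwrite("pics/s6.png",b[:,:,::-1])
print(readout.sense()["force"])
E
```

```text
t: 7.83
ee_pos: [547.3, -12.5, 45.8]
orientation: [-180.0, -0.0, 92.9]
force: [-0.8, 0.6, 0.9]
grip_width: 0.0
finger_force: 0.8
t: 8.0
ee_pos: [547.3, -12.5, 44.0]
orientation: [-180.0, -0.0, 92.9]
force: [-1.2, 1.0, 1.2]
grip_width: 0.4
finger_force: 0.8
[-0.34949677 -0.62389186 -0.10030091]
```

Run:
```python
import cv2,numpy as np
s6=cv2.imread("pics/s6.png")[180:280,210:310]; s0=cv2.imread("pics/scene0.png")[180:280,210:310]
I={"t4":cv2.resize(cv2.imread("pics/t4.png")[:,400:],(100,100),interpolation=cv2.INTER_AREA),"t5":cv2.resize(cv2.imread("pics/t5.png")[:,400:],(100,100),interpolation=cv2.INTER_AREA),"s6":s6,"s0":s0}
t3=cv2.resize(cv2.imread("pics/t3.png")[:,400:],(180,180),interpolation=cv2.INTER_AREA)[30:130,30:130]; I["t3"]=t3
g={k:cv2.resize(cv2.cvtColor(v,6),(800,800),interpolation=cv2.INTER_CUBIC) for k,v in I.items()}
def m(a,b,x,y,r=8,s=8):
    T=g[a][8*(y-r):8*(y+r),8*(x-r):8*(x+r)]; R=g[b][8*(y-r)-8*s if y-r-s>0 else 0:8*(y+r+s),max(0,8*(x-r-s)):8*(x+r+s)]
    o=(8*x-8*r-max(0,8*(x-r-s)),8*y-8*r-max(0,8*(y-r-s))); _,v,_,p=cv2.minMaxLoc(cv2.matchTemplate(R,T,5)); return ((p[0]-o[0])/8,(p[1]-o[1])/8,round(v,2))
for nm,x,y in(("free y+ corner",77,24),("free y- corner",18,48),("right frame mid",86,45),("clock fixed",40,68),("gold clock",82,82)):
    print(nm,{b:m("t5",b,x,y) for b in("s0","t3","t4","s6")})
```

```text
free y+ corner {'s0': (2.375, -5.25, 0.94), 't3': (0.5, -1.375, 0.99), 't4': (0.25, -0.875, 0.99), 's6': (-0.375, 1.375, 0.97)}
free y- corner {'s0': (-6.75, 1.75, 0.85), 't3': (0.125, -0.625, 0.95), 't4': (0.125, -0.5, 0.98), 's6': (-0.25, 0.5, 0.95)}
right frame mid {'s0': (3.25, -0.5, 0.95), 't3': (2.75, 3.75, 0.99), 't4': (0.5, -0.125, 1.0), 's6': (1.875, 4.625, 0.99)}
clock fixed {'s0': (0.625, -0.25, 0.97), 't3': (0.125, -0.125, 1.0), 't4': (0.125, 0.0, 1.0), 's6': (0.0, 0.125, 1.0)}
gold clock {'s0': (0.5, 1.0, 0.82), 't3': (0.125, 0.125, 0.98), 't4': (-0.125, 0.125, 0.99), 's6': (0.125, -0.25, 0.99)}
```

```bash
python3 -m crank '[[0,0,0.004,0,0,0,1],[0,0,0.008,0,0,0,1],[0,0,0.012,0,0,0,1]]';python3 -m crank '[[0,0,0.003,0,0,0,1],[0,0,0.006,0,0,0,1]]'
```

```text
t: 8.35
ee_pos: [547.3, -12.5, 40.4]
orientation: [180.0, -0.0, 92.9]
force: [-0.9, 0.1, 1.4]
grip_width: -0.2
finger_force: 0.8
t: 8.52
ee_pos: [547.3, -12.5, 38.6]
orientation: [-180.0, -0.0, 92.9]
force: [-0.4, -0.2, 1.6]
grip_width: 0.4
finger_force: 0.8
```

Run:
```python
from rig import eyes
import cv2,numpy as np
from fit import proj,S
b=eyes.snapshot("scene")["img"][185:305,220:340]
for p in((547.3,-12.5,38.6),(547.3,-12.5,67)): print(((np.array(proj("scene",p))-[220,185])*5).round())
cv2.imwrite("pics/t7.png",cv2.resize(b[:,:,::-1],(600,600),interpolation=cv2.INTER_CUBIC))
```

```text
[203. 223.]
[200. 190.]
```

View pics/t7.png

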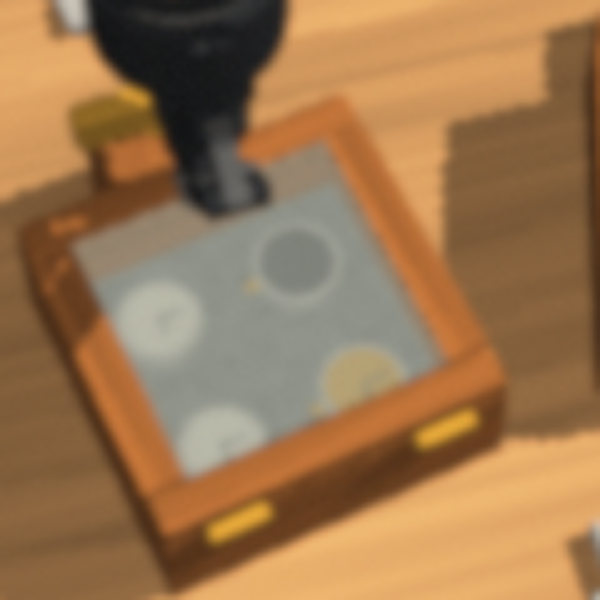

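```bash
for i in 1; do python3 -m crank '[[0,0,0.003,0,0,0,1],[0,0,0.006,0,0,0,1]]' | grep -E "ee_pos|force"; done; python3 -m crank '[[0,0,0.003,0,0,0,1],[0,0,0.006,0,0,0,1]]'| grep -E "ee_pos|force"
```

```text
ee_pos: [547.6, -12.5, 37.7]
force: [-5.0, 0.4, 15.0]
finger_force: 7.5
ee_pos: [547.7, -12.6, 37.5]
force: [-12.3, 2.8, 28.4]
finger_force: 14.3
```

Run:
```python
from rig import readout,eyes
import cv2
print(readout.sense()["force"])
for n in("wrist","scene"): cv2.imwrite(f"pics/{n[0]}8.png",eyes.snapshot(n)["img"][:,:,::-1])
```

```text
[-12.30178357   2.82695119  28.43222564]
```

```bash
python3 -m crank '[[0,0,-0.1,0,0,0,1],[0,0,-0.2,0,0,0,0.6],[0,0,-0.3,0,0,0,0.6],[0,0,-0.4,0,0,0,0.6],[0,0,-0.5,0,0,0,0.6],[0,0,-0.53,0,0,0,0.6],[0,0,-0.53,0,0,0,0.6],[0,0,-0.53,0,0,0,0.6]]'
python3 - <<'E'
from rig import eyes,readout
import cv2,numpy as np
s=eyes.snapshot("wrist"); np.savez("w9.npz",K=s["K"],T=s["T"]); cv2.imwrite("pics/w9.png",s["img"][:,:,::-1])
cv2.imwrite("pics/w9v.png",cv2.resize(s["img"][80:380,180:580,::-1],(800,600),interpolation=cv2.INTER_CUBIC) if False else cv2.resize(s["img"][60:360,160:560,::-1],(800,600),interpolation=cv2.INTER_CUBIC))
print(readout.sense()["force"])
E
```

```text
t: 9.77
ee_pos: [547.6, -12.5, 193.7]
orientation: [180.0, -0.0, 92.9]
force: [-0.0, 0.1, -0.4]
grip_width: 34.1
finger_force: 0.0
[ 0.47107781  0.20866122 -0.38052518]
```

View pics/w9v.png

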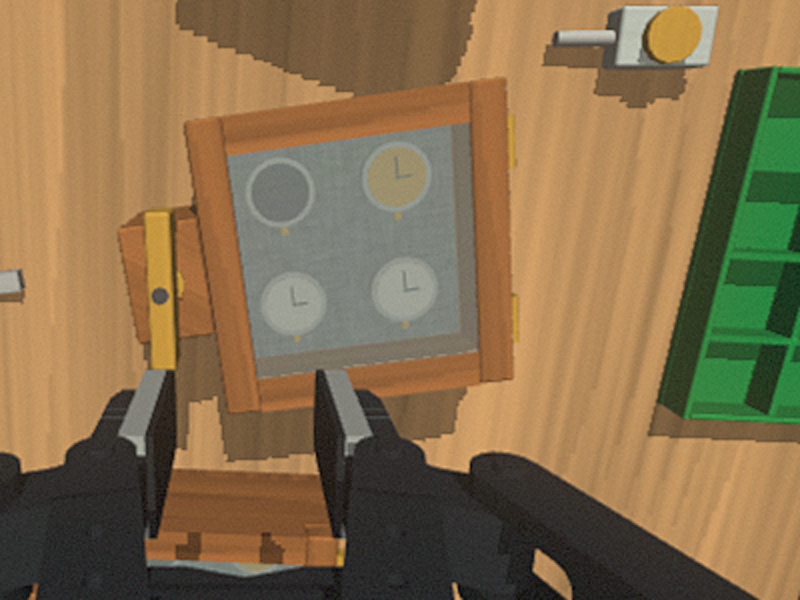

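The lid lies shut in this view, its four corners at zoom (187,122), (507,78), (512,378) and (230,412), with the pivot at (160,296). I'll refit the case pose with the lid angle free.

```bash
cat > f2.py <<'E'
from fit import *
d=np.load("w9.npz"); S["w"]={"K":d["K"],"T":d["T"]}
P=lambda x,y:(160+x/2,60+y/2)
def model(v):
    X,Y,yaw,th=v; L=lambda x,y:(lambda q:(q[0],y,q[1]))(lid(x,12,th))
    M=[(L(-150,75),P(187,122)),(L(0,75),P(507,78)),(L(0,-75),P(512,378)),(L(-150,-75),P(230,412)),((-95,0,91),P(160,296)),((-115,30,67),P(120,230))]
    return np.array([proj("w",world(p,X,Y,yaw))-np.array(o) for p,o in M])
r=least_squares(lambda v:model(v).ravel(),[602,-2,.15,0.05]); X,Y,yaw,th=r.x
print(X,Y,np.degrees(yaw),th); print(model(r.x).round(1).tolist()); print("pivot",world((-95,0,91),X,Y,yaw))
for z in(193.7,203.7,213.7,223.7): print("pad inner far tip corners",z,[((proj("w",(547.6+a,-12.5+11,z))-[160,60])*2).round() for a in(-17,17)])
E
python3 f2.py
```

```text
604.1708841562703 -3.7798269901692008 10.64249867236457 -0.05086884383259154
[[-1.3, 0.3], [0.9, -0.7], [1.8, 1.7], [-0.7, -0.7], [0.8, 0.2], [-1.6, -0.2]]
pivot [510.80501389 -21.32446348  91.        ]
pad inner far tip corners 193.7 [array([186., 325.]), array([303., 331.])]
pad inner far tip corners 203.7 [array([182., 336.]), array([306., 342.])]
pad inner far tip corners 213.7 [array([178., 348.]), array([310., 355.])]
pad inner far tip corners 223.7 [array([174., 362.]), array([314., 369.])]
```

```bash
python3 -m crank '[[-0.023,-0.06,0,0,0,0,0.6],[-0.023,-0.127,0,0,0,0,0.6],[-0.023,-0.127,0.1,0,0,0,0.6],[-0.023,-0.127,0.2,0,0,0,0.6],[-0.023,-0.127,0.28,0,0,0,0.6],[-0.023,-0.127,0.34,0,0,0,0.6],[-0.023,-0.127,0.38,0,0,0,0.6],[-0.023,-0.127,0.41,0,0,0,0.6],[-0.023,-0.127,0.44,0,0,0,0.6],[-0.023,-0.127,0.46,0,0,0,0.6],[-0.023,-0.127,0.48,0,0,0,0.6],[-0.023,-0.127,0.49,0,0,0,0.6],[-0.023,-0.127,0.49,0,0,0,0.6]]'; python3 -m crank '[[0,0,0,0,0,0,0.7],[0,0,0,0,0,0,0.78],[0,0,0,0,0,0,0.82],[0,0,0,0,0,0,0.82]]'
```

```text
t: 11.0
ee_pos: [509.6, -21.3, 46.8]
orientation: [-180.0, -0.0, 92.9]
force: [0.1, -0.1, 0.1]
grip_width: 34.6
finger_force: 0.0
t: 11.33
ee_pos: [510.0, -21.4, 47.5]
orientation: [180.0, 0.0, 92.9]
force: [0.7, -0.2, 0.0]
grip_width: 15.4
finger_force: 0.0
```

```bash
python3 -m crank '[[0,0,0,0,0,0,0.85],[0,0,0,0,0,0,0.85]]'; python3 -m crank '[[0,0,0,0,0,0,0.87],[0,0,0,0,0,0,0.87]]'
```

```text
t: 11.5
ee_pos: [509.5, -21.4, 47.2]
orientation: [-180.0, 0.0, 92.9]
force: [-3.0, -0.1, 1.5]
grip_width: 13.0
finger_force: 1.0
t: 11.67
ee_pos: [509.2, -21.4, 47.3]
orientation: [-180.0, 0.0, 92.9]
force: [-5.8, -0.1, 4.8]
grip_width: 11.4
finger_force: 19.0
```

```bash
python3 -m crank '[[0,-0.002,0,0,0,0.03,0.9],[0,-0.002,0,0,0,0.1,0.9],[0,-0.002,0,0,0,0.17,0.9],[0,-0.002,0,0,0,0.24,0.9],[0,-0.002,0,0,0,0.31,0.9],[0,-0.002,0,0,0,0.38,0.9],[0,-0.002,0,0,0,0.45,0.9]]'; python3 -c "
from rig import readout;s=readout.sense();print(s['force'],s['moment'])"
```

```text
t: 12.25
ee_pos: [509.2, -21.4, 47.5]
orientation: [180.0, -0.0, 52.1]
force: [-2.8, -0.9, 2.9]
grip_width: 10.1
finger_force: 58.8
[-2.83023052 -0.867852    2.85492959] [0.01862195 0.61993787 0.0388963 ]
```

```bash
python3 -m crank '[[0,0,0,0,0,0.07,0.9],[0,0,0,0,0,0.14,0.9],[0,0,0,0,0,0.21,0.9],[0,0,0,0,0,0.28,0.9],[0,0,0,0,0,0.34,0.9],[0,0,0,0,0,0.4,0.9],[0,0,0,0,0,0.44,0.9],[0,0,0,0,0,0.459,0.9],[0,0,0,0,0,0.459,0.9],[0,0,0,0,0,0.459,0.9]]'; python3 -c "
from rig import readout;s=readout.sense();print(s['force'],s['moment'],s['joint_pos'])"
```

```text
t: 13.08
ee_pos: [509.2, -21.4, 47.4]
orientation: [180.0, -0.0, 11.2]
force: [-3.7, 0.1, 5.1]
grip_width: 10.6
finger_force: 58.9
[-3.65194389  0.07630799  5.13912638] [-2.01402340e-04  6.66352075e-01  1.62293833e-02] [-1.71446269e+01 -8.23530181e+00 -2.45940786e+01  7.36166076e+01
  5.08144719e-03  1.51662421e+02]
```

```bash
python3 -m crank '[[0,0,0,0,0,0,0.8],[0,0,0,0,0,0,0.65],[0,0,0,0,0,0,0.6],[0,0,-0.03,0,0,0,0.6],[0,0,-0.08,0,0,0,0.6],[0,0,-0.18,0,0,0,0.6],[0,0,-0.3,0,0,0,0.6],[0,0,-0.42,0,0,0,0.6],[0,0,-0.52,0,0,0,0.6],[0,0,-0.52,0,0,0,0.6],[0,0,-0.52,0,0,0,0.6]]'
python3 - <<'E'
from rig import eyes,nets,readout
import cv2,numpy as np
print(readout.sense()["force"])
for n in("wrist","scene","top"):
    s=eyes.snapshot(n); cv2.imwrite(f"pics/{n}F.png",s["img"][:,:,::-1]); np.savez(f"{n}F.npz",K=s["K"],T=s["T"])
    print(n,[(round(d["p"],2),np.round(d["extent"])) for d in nets.find_in("turnbutton",s)],[(round(d["p"],2),np.round(d["point"])) for d in nets.spot_point("button_top",s)])
    K,T=np.array(s["K"]),np.array(s["T"])
    hsv=cv2.cvtColor(s["img"],cv2.COLOR_RGB2HSV); m=((hsv[:,:,0]>19)&(hsv[:,:,0]<30)&(hsv[:,:,1]>150)&(hsv[:,:,2]>120)).astype(np.uint8)
    c,l,st,ce=cv2.connectedComponentsWithStats(m)
    for i in range(1,c):
        if st[i,4]<40: continue
        v,u=np.nonzero(l==i); q=np.linalg.solve(K,np.stack([u,v,np.ones(len(u))])); w=T[:3,:3]@np.stack([q[0],-q[1],-q[2]]); o=T[:3,3:4]
        g=(o+w*(91-o[2])/w[2])[:2].T.astype(np.float32); (cx,cy),(a,b),an=cv2.minAreaRect(g)
        if abs(cx-510)>90 or abs(cy+20)>90: continue
        vx,vy,_,_=cv2.fitLine(g,cv2.DIST_L2,0,.01,.01).ravel(); print("  comp",st[i],(round(cx),round(cy)),(round(a),round(b)),"dir",np.degrees(np.arctan2(vy,vx)).round(1))
E
```

```text
t: 14.0
ee_pos: [510.4, -21.8, 205.7]
orientation: [179.9, -0.2, 11.1]
force: [0.2, -0.7, -0.5]
grip_width: 34.3
finger_force: 0.0
[ 0.21892413 -0.69134312 -0.49136944]
wrist [(0.69, array([271., 156.,  20.,  80.])), (0.24, array([201.,   3., 167., 171.]))] [(0.62, array([199., 280.]))]
  comp [274 159  14  77 716] (510, -20) (74, 12) dir 11.1
scene [(0.76, array([361.,  76.,  22.,  20.])), (0.56, array([239., 190.,  23.,  34.]))] [(0.82, array([198., 251.])), (0.78, array([ 84., 374.]))]
top [(0.79, array([118., 319.,  14.,  34.]))] []
```

Run:
```python
import cv2,numpy as np
d=np.load("wristF.npz");K,T=d["K"],d["T"]
g=cv2.imread("pics/wristF.png",0)
def ray(u,v,z=67):
    q=np.linalg.solve(K,[u,v,1]); w=T[:3,:3]@[q[0],-q[1],-q[2]]; o=T[:3,3]; return (o+w*(z-o[2])/w[2])[:2]
for l in cv2.createLineSegmentDetector().detect(g)[0][:,0]:
    a,b=ray(*l[:2]),ray(*l[2:]); n=np.hypot(*(a-b)); an=np.degrees(np.arctan2(*(b-a)[::-1]))%90
    if n>55 and 0<an<25 and 520<a[0]<700 and abs(a[1])<110: print(a.round(),b.round(),n.round(),an.round(1))
```

```text
[671.  39.] [690. -61.] 102.0 10.7
[672. -64.] [648.  62.] 128.0 10.8
[562. -87.] [667. -67.] 107.0 10.7
[647.  78.] [673. -62.] 142.0 10.6
[642.  60.] [539.  41.] 105.0 10.7
[664. -46.] [644.  59.] 107.0 10.8
[630. -69.] [561. -82.] 70.0 11.0
[603.  60.] [538.  47.] 67.0 10.9
```

```bash
python3 -c "
from rig import finish_job; print(finish_job())"
```

```text
the job is handed in; nothing more can be done
None
```

The middle case's lid was pressed shut first (to 28 N), then its turnbutton was twisted to about 0.3° off square across the lid edge; the job is handed in with the arm clear, about 14 s in.

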